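# Zero the sprue mill's burrs and set its grind

### The arm

A 6-joint arm with a two-finger parallel gripper is mounted at the origin on the work surface. World frame = base frame: x ahead of the robot, y to its left, z up, the work surface at z = 0. Lengths are in m, angles in rad, forces in N, time in s.
With the tool pointing down it reaches from about 0.25 to 0.725 m from the base axis. Payload 4 kg.
Tool frame: the origin (TCP) lies midway between the tips of the shut fingers; the grasp point (between the pads) lies 19 mm behind it; x points along the fingers, y is the direction in which the jaws open and shut, and the axes are right-handed (so a half turn about x gives the same grasp; the last joint's range is limited). The gripper opens to 85 mm and grips with 20 to 120 N. Pads are 22 mm wide; open, the fingers measure 114 mm over their backs; the gripper's body (76 mm by 85 mm) begins 54 mm behind the grasp point. The pads swing forward as they close: fully open they stand 13 mm farther back than shut.
Start: joints at [1.265, 0.241, 0.005, 1.335, 0, 1.571], TCP at [0.151, 0.477, 0.231] pointing down, gripper open.
Joint ranges: [-2.72, 2.72], [-1.05, 1.87], [-1.09, 1.28], [-1.99, 2.15], [-1.42, 1.44], [-3.14, 3.14]. Speed limits (rad/s): [2.79, 2.79, 3.14, 3.14, 3.14, 3.14].

### API

Orientations are given as a unit quaternion [x, y, z, w].
In Python, from workcell import * gives the robot as it stands.
- The arm moves only by the tool play_rows, never from a script. Its argument "plan" is a list of rows, each a list of 7 numbers: the shift along the tool's x, y, z in mm, then the turn, a rotation vector about the tool's x, y, z in rad, then the closure, from -1 (fully open) to 1 (shut). In form: [[x, y, z, rx, ry, rz, grip], ...]. A call has 1 to 20 rows; each row shifts and turns the commanded pose from where the row before left it, along the tool's axes as they then stand; what a row does not reach is not made up. A row lasts 1/12 s, in which the tool goes at most 41.7 mm and 7.16 degrees, less where a joint would pass 70% of its speed; a pose out of reach is approached as far as the arm can. A call with a gripper value outside its range is refused whole. The fingers move at their own pace and stop on an object; the grip force is fixed at half the most. Time passes only in rows, so rows that do not move let the fingers close. It gives the time, the measured TCP pose, the force and the opening at its end, in the units of the state.
- get_obs(): the state, without advancing time (a new reading comes with each control period).
- camera(name): name is "side" or "top"; returns a dict with "frame" (384x512x3 uint8, red, green, blue), "depth" (384x512 float32, m along the optical axis (not along the pixel's ray), 0 where there is no reading), "fx", "fy", "cx", "cy" (pixels), "camera_from_world" (4x4, takes a point from world to camera coordinates). Camera axes: x right, y up, looking along -z (the intrinsics and any distortion apply to the point x, -y, -z); pixel columns grow to the right and rows downward; lengths in m; the calibration is good to about 2 mm. A picture is of the moment at which its call begins.
- job_done(): hands the job in, once; it reports no verdict.
Trained networks look in a picture, given as the dict that the camera call returned (one of the last four; its "shot" number tells which), for a name from the list of things; names that differ only in an ending like _2 or _b are one class to them, and where a whole thing is asked for, a point or a joint stands for the part that bears it (a point fixed in the world has none). Each returns a list of dicts, best first, with "confidence" (0 to 1); they miss things now and then, are a little off and sometimes report something else, mostly with a low value. They report only what shows in the picture. A call takes as long as a camera call.
- search_frame(thing, picture): "centre" ([x, y, z] in m, in world coordinates, good to about 4 mm: the middle of the surface that is visible of it).
- pinpoint(thing, picture): "centre" ([x, y, z] in m, in world coordinates, good to about 4 mm: a listed point, or the origin of a listed thing).
The state is a dict: "clock": time; "joint_pos": joint angles; "joint_vel": joint speeds; "tau": joint torques, N m; "eef_pos": TCP position; "tool_rot": TCP orientation; "ft_force": force on the tool from outside, world axes, zero at the start; "ft_torque": the same for the moment, N m; "grip_width": finger opening in m.
Only numpy, scipy, OpenCV 4.12 (cv2) and the standard library are available. Lean on these libraries where they do the work, as an engineer would, in place of code of your own. Each camera call takes 0.05 s, during which the arm holds its last target. There are 200 camera calls.

### The job

Set the grind on the little sprue mill: turn its tilted steel adjustment ring clockwise (seen looking down onto the ring) until the burrs touch and it will go no further, then back it off three clicks, let go of it, and only then press the clamp lever down level to lock the setting. Leave the paint jar, the model car and the side cutters where they are.

Things in the scene. Friction and masses are not known exactly. Their poses are not given: they have to be found in the camera images.
- mill: Bench mill for plastic sprue offcuts, fixed. Grey base on a black foot, 250 x 170 mm, top 90 mm above the table; an 84 mm thick aluminium head rises from it, leaning 30 degrees from vertical towards the mill's front; behind it a clear hopper 80 x 110 mm, front face 75 mm behind the origin, rim 162 mm high. Origin on the table under the base; -x to the mill's front, x to the hopper, z up.
- ring_grip (a point): Grip point on the axis of the steel adjustment ring at the upper end of the leaning head: a round collar of 54 mm (57 over its fine ribs), reaching 14 mm above and 22 mm below this point along its axis. z: the axis, outward and up, 30 degrees from vertical. Turns with the ring; x points to the raised rib. Clockwise seen looking down onto the ring (negative about z) closes the burrs.
- ring_rib (a point): Small raised steel rib on the ring's upper face, 20 mm off its axis; it turns with the ring. 15 clicks a turn, 24 degrees each, made by a sprung roller: about 0.2 N m to leave a click; let go, the ring settles in the nearest click. At the start the ring stands 80 to 155 degrees open of the touch; it also stops 195 degrees open of it. The rib's angle does not tell where the burrs touch.
- head_face (a point): Centre of the flat end of the aluminium head (84 mm across) below the ring, on the ring's axis, 34 mm below the grip point; a 38 mm thick neck joins it to the ring. Fixed to the mill; same axes as mill.
- burr_gap (a joint): Gap between the burrs in m: 0 when they touch, 0.03 mm (0.00003) more for each click opened. Far finer than the reading's noise, so no use for finding the touch: feel for it. Touching burrs are a hard stop, at a click's rest position, at an angle that differs each time: the torque rises well above that of the clicks, or the ring slips in the fingers.
- clamp_lever (a joint): Clamp lever at the mill's right side (its -y side): 0 = open, standing 45 degrees up towards the mill's front; 0.785 = pressed down level, clamped, against its stop. It begins between 0 and 0.15 and stays where it is left (stiff, about 0.2 N m: 3 to 7 N on it). It locks by agreement only: the ring is not physically blocked.
- clamp_tip (a point): Free end of the clamp lever, on its centre line, 83 mm from its hinge; the last 30 mm are a black paddle 24 mm wide and 12 mm thick, the rest is a steel bar 12 mm wide and 10 mm thick.
- clamp_hinge (a point): Centre of the clamp lever's level hinge pin, 100 mm above the table, 113 mm from the mill's middle plane and 33 mm out from the base's side; the pin runs along the mill's y, and the closed lever points from here along the mill's -x.
- paint_jar: Bystander: small glass paint jar with white cap, 38 mm in diameter, 42 mm high, loose; origin under its centre.
- model_car: Bystander: grey and white model car with black wheels, 140 x 88 x 44 mm, loose; origin under its centre, x along its length.
- side_cutters: Bystander: side cutters with blue handles lying flat, 137 mm long, 50 mm wide, 13 mm high, loose; origin on the table at about the pivot, jaws towards x.

How it is judged:
By the outcome, as a careful person would: the job done as asked, in the order asked, and still so for the second after the job is handed in, with the robot touching nothing.
It also fails if it takes over 72 s, if anything falls off the work surface, if the arm or the gripper's body presses on something with over 40 N, if the wrist force passes 120 N, or if a joint passes its speed limit or range.

## Working session

There is one attempt and no reset: what is moved stays moved. The work goes in short steps, Python scripts to look and compute and a tool call to move; the robot and the scene stay as the last step left them, time stands still between calls to the robot, and variables do not carry over. Pictures are saved under pics/ and viewed, about 8 in all and at most 12, crops included, and the job is handed in when it is done.

Besides the shell and the picture viewer there is one more tool, called after "Emit:" as name(argument=value, ...), one argument or row to a line, values as JSON. play_rows: Moves the arm, as the interface text tells. Its arguments: {"type":"object","properties":{"plan":{"type":"array","items":{"type":"array","items":{"type":"number"}}}},"required":["plan"]}

```bash
mkdir -p pics; ls
cat > h.py <<'E'
from workcell import *
import numpy as np, cv2
from scipy.spatial.transform import Rotation as R
def save(p,n): cv2.imwrite('pics/'+n,cv2.cvtColor(p["frame"],cv2.COLOR_RGB2BGR))
def unproj(p,u,v):
    d=float(p["depth"][v,u]); c=np.array([(u-p["cx"])/p["fx"]*d,-(v-p["cy"])/p["fy"]*d,-d,1])
    return (np.linalg.inv(p["camera_from_world"])@c)[:3]
E
python3 - <<'E'
from h import *
ims=[]
for n in("side","top"):
    p=camera(n); ims.append(p["frame"])
    for t in ["mill","ring_grip","ring_rib","head_face","clamp_tip","clamp_hinge","paint_jar","model_car","side_cutters"]:
        r=pinpoint(t,p); print(n,t,[(np.round(q["centre"],3).tolist(),round(q["confidence"],2)) for q in r[:2]])
    print(np.round(np.linalg.inv(p["camera_from_world"]),2).tolist(), p["fx"])
    save(p,n+"1.png")
o=get_obs(); print(o)
E
```

```text
pics
side mill [([0.586, -0.08, -0.003], 0.76)]
side ring_grip [([0.564, -0.091, 0.167], 0.73)]
side ring_rib [([0.55, -0.074, 0.183], 0.76)]
side head_face [([0.581, -0.084, 0.142], 0.89), ([0.584, -0.083, -0.003], 0.17)]
side clamp_tip [([0.593, -0.198, 0.157], 0.62)]
side clamp_hinge [([0.652, -0.174, 0.099], 0.67)]
side paint_jar [([0.554, 0.082, 0.003], 0.66)]
side model_car [([0.426, 0.195, 0.004], 0.79)]
side side_cutters [([0.564, -0.368, -0.003], 0.59)]
[[-0.92, 0.21, -0.32, 0.28], [-0.39, -0.5, 0.77, 0.77], [0.0, 0.84, 0.54, 0.63], [0.0, 0.0, 0.0, 1.0]] 354.0012143034183
top mill [([0.586, -0.078, -0.003], 0.7)]
top ring_grip [([0.565, -0.09, 0.166], 0.54), ([0.556, 0.077, 0.005], 0.31)]
top ring_rib [([0.549, -0.07, 0.18], 0.79)]
top head_face [([0.583, -0.08, 0.14], 0.63), ([0.556, 0.08, 0.005], 0.59)]
top clamp_tip [([0.592, -0.196, 0.154], 0.69), ([0.588, -0.081, -0.004], 0.64)]
top clamp_hinge [([0.651, -0.174, 0.101], 0.95)]
top paint_jar [([0.557, 0.078, 0.006], 0.57)]
top model_car [([0.421, 0.196, -0.001], 0.83)]
top side_cutters [([0.566, -0.367, -0.003], 0.75)]
[[0.01, 0.98, -0.19, 0.36], [-1.0, 0.0, -0.02, 0.05], [-0.02, 0.19, 0.98, 1.27], [0.0, 0.0, 0.0, 1.0]] 397.5156564862927
{'clock': 1.0, 'joint_pos': array([ 1.26499079e+00,  2.40614776e-01,  4.98713983e-03,  1.33523354e+00,
       -5.52258898e-06,  1.57079134e+00]), 'joint_vel': array([ 0.00024142, -0.001323  ,  0.00258144, -0.00031449,  0.00011809,
       -0.00171642]), 'tau': array([-2.70480277e-04, -3.72215545e+01,  2.52696937e+01,  1.20027413e-03,
       -4.92197131e-06, -1.56466669e-06]), 'eef_pos': array([0.15052613, 0.47678228, 0.23129416]), 'tool_rot': array([ 0.10767309,  0.69885889, -0.107719  ,  0.69885576]), 'ft_force': array([0.23796057, 0.33832129, 0.08576122]), 'ft_torque': array([ 0.00832836, -0.01915463, -0.04118691]), 'grip_width': 0.08560562119161928}
```

View pics/side1.png

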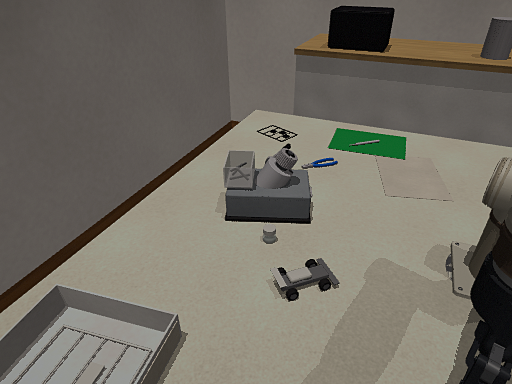

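View pics/top1.png

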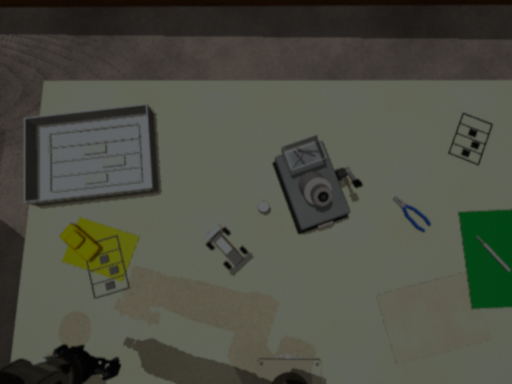

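Side view: mill about (268,190), ring at (287,158), jar (269,235), car (305,278). The top view shows the mill turned about 20°, ring at (322,193), lever at (350,182). The networks agree with this, so next I fit the mill pose.

Run:
```python
from h import *
p=camera("top"); d=p["depth"]; v,u=np.mgrid[0:384,0:512]; m=d>0
c=np.stack([(u-p["cx"])/p["fx"]*d,-(v-p["cy"])/p["fy"]*d,-d,np.ones_like(d)],-1)[m]
w=(c@np.linalg.inv(p["camera_from_world"]).T)[:,:3]
s=w[(abs(w[:,2]-.09)<.008)&(np.hypot(w[:,0]-.586,w[:,1]+.079)<.16)]
rect=cv2.minAreaRect(s[:,:2].astype(np.float32)); print(len(s),rect)
s=w[(w[:,2]>.145)&(np.hypot(w[:,0]-.565,w[:,1]+.09)<.05)]; print(np.round(s[np.argsort(-s[:,2])][:50],3).tolist())
o=get_obs();print(R.from_quat(o["tool_rot"]).as_matrix().round(2))
from scipy.optimize import least_squares
obs=dict(mill=(.586,-.079),g=(.5645,-.0905),h=(.582,-.082),hg=(.6515,-.174))
def f(q):
    x,y,t,gx,hx,lx=q; e=np.array([np.cos(t),np.sin(t)]);n=np.array([-e[1],e[0]]);o=np.array([x,y])
    return np.concatenate([o-obs['mill'],o+gx*e-obs['g'],o+(gx+.017)*e-obs['h'],o+hx*e-.113*n-obs['hg'],o+(hx-lx)*e-.113*n-np.array([.5925,-.197]),[(lx-.06)*.5]])
r=least_squares(f,[.586,-.079,.37,-.02,.02,.06]);print(r.x.round(4),r.fun.round(4))
```

```text
2300 ((0.6161404848098755, -0.07366663217544556), (0.2426224648952484, 0.17011801898479462), 19.777294158935547)
[[0.574, -0.084, 0.199], [0.58, -0.075, 0.198], [0.577, -0.084, 0.198], [0.577, -0.086, 0.198], [0.58, -0.081, 0.198], [0.58, -0.092, 0.197], [0.575, -0.087, 0.196], [0.577, -0.092, 0.196], [0.58, -0.079, 0.196], [0.58, -0.084, 0.195], [0.575, -0.078, 0.195], [0.566, -0.07, 0.195], [0.578, -0.089, 0.195], [0.578, -0.081, 0.194], [0.575, -0.081, 0.194], [0.572, -0.07, 0.194], [0.567, -0.067, 0.194], [0.575, -0.095, 0.194], [0.578, -0.079, 0.193], [0.572, -0.073, 0.193], [0.584, -0.09, 0.193], [0.57, -0.079, 0.193], [0.575, -0.093, 0.193], [0.581, -0.095, 0.193], [0.584, -0.082, 0.193], [0.581, -0.09, 0.193], [0.567, -0.076, 0.193], [0.567, -0.084, 0.193], [0.581, -0.098, 0.193], [0.57, -0.07, 0.193], [0.572, -0.09, 0.192], [0.57, -0.095, 0.192], [0.578, -0.076, 0.192], [0.575, -0.073, 0.192], [0.584, -0.096, 0.192], [0.572, -0.079, 0.192], [0.57, -0.09, 0.192], [0.567, -0.081, 0.192], [0.575, -0.071, 0.192], [0.581, -0.087, 0.192], [0.57, -0.076, 0.192], [0.573, -0.087, 0.192], [0.578, -0.101, 0.192], [0.584, -0.085, 0.192], [0.578, -0.071, 0.191], [0.564, -0.07, 0.191], [0.578, -0.098, 0.191], [0.573, -0.076, 0.191], [0.57, -0.073, 0.191], [0.573, -0.082, 0.191]]
[[ 0.    0.3   0.95]
 [ 0.    0.95 -0.3 ]
 [-1.    0.    0.  ]]
[ 0.5862 -0.0794  0.3894 -0.023   0.024   0.0622] [ 0.0002 -0.0004  0.0003  0.0024 -0.0014  0.0003 -0.0003 -0.0008  0.0012
 -0.0014  0.0011]
```

```bash
cat >> h.py <<'E'
YAW=np.radians(20.5); E=np.array([np.cos(YAW),np.sin(YAW),0]); N=np.array([-E[1],E[0],0])
A=-.5*E+np.array([0,0,np.sqrt(.75)]); G=np.array([.5645,-.0905,.166])
def world(p):
    d=p["depth"]; v,u=np.mgrid[0:384,0:512]; m=d>0
    c=np.stack([(u-p["cx"])/p["fx"]*d,-(v-p["cy"])/p["fy"]*d,-d,np.ones_like(d)],-1)[m]
    return (c@np.linalg.inv(p["camera_from_world"]).T)[:,:3]
def delta(pos,rot=None):
    o=get_obs(); M=R.from_quat(o["tool_rot"])
    print("shift mm",(M.inv().apply(pos-o["eef_pos"])*1000).round(1), "rotvec", None if rot is None else (M.inv()*rot).as_rotvec().round(4))
def grasp(phi):  # tool x=-A, y at phi from N about -A
    x=-A; y=R.from_rotvec(phi*x).apply(N); return R.from_matrix(np.stack([x,y,np.cross(x,y)],1))
E
python3 - <<'E'
from h import *
from scipy.optimize import least_squares
U=np.cross(N,A)
for n in("side","top"):
    w=world(camera(n)); q=w-G; t=q@A; rad=np.stack([q@N,q@U],1)
    s=(t>-.018)&(t<.010)&(np.hypot(*rad.T)<.038)&(np.hypot(*rad.T)>.018)
    P=rad[s]; r=least_squares(lambda c:np.hypot(*(P-c).T)-.028,[0,0],loss='soft_l1',f_scale=.002)
    s2=np.hypot(*(rad-r.x).T)<.018; s2&=t>0
    print(n,s.sum(),r.x,"N,U range",P.min(0),P.max(0),"top t median",np.median(t[s2]),s2.sum())
print("U",U,"A",A)
delta(G+.1*A)
for phi in np.radians([-90,-60,0,90]): delta(G,grasp(phi))
E
```

```text
side 186 [0.00326051 0.00371856] N,U range [-0.00352871 -0.02446195] [0.03563915 0.03263539] top t median 0.015541374707211666 46
top 76 [0.00321304 0.00323433] N,U range [-0.02137769 -0.01434636] [0.03137742 0.03330179] top t median 0.017906241294409347 118
U [0.81118191 0.30328849 0.5       ] A [-0.46833609 -0.17510369  0.8660254 ]
shift mm [ -21.3 -447.1  526.2] rotvec None
shift mm [  65.3 -416.3  565.6] rotvec [-2.173  -0.5822 -0.2838]
shift mm [  65.3 -416.3  565.6] rotvec [-1.6673 -0.581  -0.1128]
shift mm [  65.3 -416.3  565.6] rotvec [-0.6481 -0.5041  0.1737]
shift mm [  65.3 -416.3  565.6] rotvec [ 0.8858 -0.2373  0.4869]
```

Emit:
play_rows(
  plan=[
    [0,0,0,-0.1,0,0,-1],
    [0,0,0,-0.1,0,0,-1],
  ],
)

```text
clock: 1.32
eef_pos: [0.1505, 0.4768, 0.2313]
tool_rot: [0.036, 0.706, -0.036, 0.706]
ft_force: [-0.2, -0.8, 0.2]
grip_width: 0.0855
```

```bash
python3 -c "
from h import *
print(get_obs()['joint_pos'].round(3))
delta(G+.1*A)
for phi in np.radians([-90,-60,0,90]): delta(G,grasp(phi))"
```

```text
[1.265 0.241 0.005 1.335 0.    1.366]
shift mm [ -21.3 -544.8  424.2] rotvec None
shift mm [  65.3 -522.7  469.1] rotvec [-1.9757 -0.5293 -0.329 ]
shift mm [  65.3 -522.7  469.1] rotvec [-1.4687 -0.5507 -0.1669]
shift mm [  65.3 -522.7  469.1] rotvec [-0.4482 -0.5143  0.12  ]
shift mm [  65.3 -522.7  469.1] rotvec [ 1.0854 -0.2908  0.468 ]
```

Emit:
play_rows(
  plan=[
    [-1.2,-27.2,21.2,0,0,0,-1],
    [-1.2,-27.2,21.2,0,0,0,-1],
    [-1.2,-27.2,21.2,0,0,0,-1],
    [-1.2,-27.2,21.2,0,0,0,-1],
    [-1.2,-27.2,21.2,0,0,0,-1],
    [-1.2,-27.2,21.2,0,0,0,-1],
    [-1.2,-27.2,21.2,0,0,0,-1],
    [-1.2,-27.2,21.2,0,0,0,-1],
    [-1.2,-27.2,21.2,0,0,0,-1],
    [-1.2,-27.2,21.2,0,0,0,-1],
    [-1.2,-27.2,21.2,0,0,0,-1],
    [-1.2,-27.2,21.2,0,0,0,-1],
    [-1.2,-27.2,21.2,0,0,0,-1],
    [-1.2,-27.2,21.2,0,0,0,-1],
    [-1.2,-27.2,21.2,0,0,0,-1],
    [-1.2,-27.2,21.2,0,0,0,-1],
    [-1.2,-27.2,21.2,0,0,0,-1],
    [-1.2,-27.2,21.2,0,0,0,-1],
    [-1.2,-27.2,21.2,0,0,0,-1],
    [-1.2,-27.2,21.2,0,0,0,-1],
  ],
)

```text
clock: 2.98
eef_pos: [0.5153, -0.1107, 0.2554]
tool_rot: [0.038, 0.706, -0.038, 0.706]
ft_force: [-0.3, 0.5, 0.8]
grip_width: 0.0852
```

```bash
sed -i 's/^A=\(.*\)/A=\1; G=G+.002*(N+np.cross(N,A)+A)/' h.py; python3 -c "
from h import *
print(G,get_obs()['joint_pos'].round(3))
delta(G+.1*A,grasp(-np.pi/2))"
```

```text
[ 0.56448528 -0.08837029  0.16873205] [-0.212  0.286  0.128  1.413  0.    -0.105]
shift mm [0.1 5.  1.8] rotvec [-1.9808 -0.5305 -0.3277]
```

Emit:
play_rows(
  plan=[
    [0,5,1.8,0,0,0,-1],
    [0,0,0,-0.11,-0.0295,-0.0182,-1],
    [0,0,0,-0.11,-0.0295,-0.0182,-1],
    [0,0,0,-0.11,-0.0295,-0.0182,-1],
    [0,0,0,-0.11,-0.0295,-0.0182,-1],
    [0,0,0,-0.11,-0.0295,-0.0182,-1],
    [0,0,0,-0.11,-0.0295,-0.0182,-1],
    [0,0,0,-0.11,-0.0295,-0.0182,-1],
    [0,0,0,-0.11,-0.0295,-0.0182,-1],
    [0,0,0,-0.11,-0.0295,-0.0182,-1],
    [0,0,0,-0.11,-0.0295,-0.0182,-1],
    [0,0,0,-0.11,-0.0295,-0.0182,-1],
    [0,0,0,-0.11,-0.0295,-0.0182,-1],
    [0,0,0,-0.11,-0.0295,-0.0182,-1],
    [0,0,0,-0.11,-0.0295,-0.0182,-1],
    [0,0,0,-0.11,-0.0295,-0.0182,-1],
    [0,0,0,-0.11,-0.0295,-0.0182,-1],
    [0,0,0,-0.11,-0.0295,-0.0182,-1],
    [0,0,0,-0.11,-0.0295,-0.0182,-1],
    [0,0,0,0,0,0,-1],
  ],
)

```text
clock: 4.65
eef_pos: [0.5163, -0.1045, 0.2547]
tool_rot: [0.665, -0.239, -0.457, -0.54]
ft_force: [0.5, -0.0, 0.4]
grip_width: 0.0856
```

Run:
```python
from h import *
o=get_obs(); print(o['joint_pos'].round(3),o["ft_force"].round(1),o["ft_torque"].round(2))
delta(G-.012*A,grasp(-np.pi/2))
p=camera("side");f=p["frame"][90:270,190:430]
cv2.imwrite("pics/s2.png",cv2.resize(f[:,:,::-1],None,fx=3,fy=3))
for n in("ring_grip","ring_rib","clamp_tip"):
  for c in ("side","top"):
    print(n,c,[(q["centre"],q["confidence"]) for q in pinpoint(n,camera(c))[:1]])
```

```text
[-0.399 -0.009 -0.349  0.835  0.351 -2.256] [ 0.5 -0.   0.4] [-0.2   0.41  0.03]
shift mm [111.9  -1.   -1.9] rotvec [-0.0004  0.0009 -0.0005]
ring_grip side [([0.5654, -0.0917, 0.1678], 0.75)]
ring_grip top [([0.5702, -0.0885, 0.1653], 0.62)]
ring_rib side [([0.5512, -0.0736, 0.1823], 0.56)]
ring_rib top [([0.5525, -0.0693, 0.182], 0.85)]
clamp_tip side [([0.5933, -0.1992, 0.1554], 0.5)]
clamp_tip top [([0.5952, -0.1927, 0.154], 0.51)]
```

View pics/s2.png

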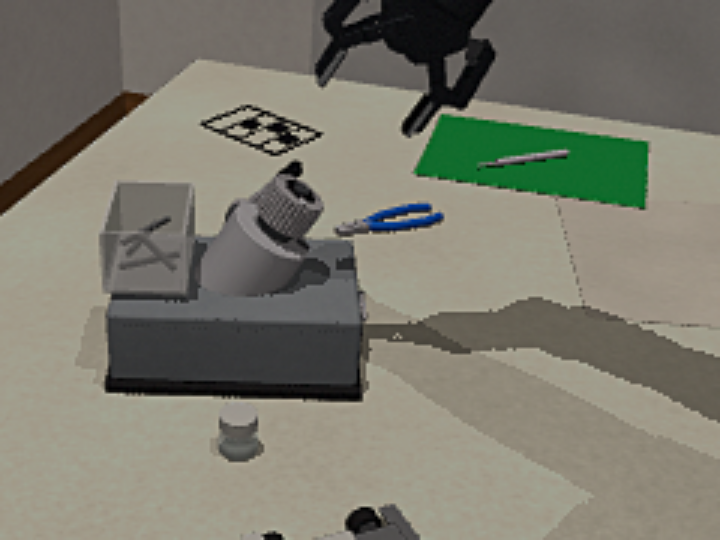

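The gripper (crop ~ (410,70)) hangs on the axis above the ring (290,205). I'm going down the axis now.

Emit:
play_rows(
  plan=[
    [20,-0.5,-1,0,0,0,-1],
    [20,-0.5,-0.5,0,0,0,-1],
    [20,0,0,0,0,0,-1],
    [20,0,0,0,0,0,-1],
    [20,0,0,0,0,0,-1],
    [16,0,0,0,0,0,-1],
    [0,0,0,0,0,0,-1],
    [0,0,0,0,0,0,-1],
  ],
)

```text
clock: 5.97
eef_pos: [0.5721, -0.0845, 0.1543]
tool_rot: [0.665, -0.239, -0.458, -0.54]
ft_force: [-0.2, 0.6, -0.1]
grip_width: 0.0857
```

Run:
```python
from h import *
delta(G-.018*A,grasp(-np.pi/2))
p=camera("side");f=p["frame"][120:220,200:350]
cv2.imwrite("pics/s3.png",cv2.resize(f[:,:,::-1],None,fx=5,fy=5))
```

```text
shift mm [ 1.3  0.1 -0.9] rotvec [-0.0008  0.0019 -0.0019]
```

View pics/s3.png

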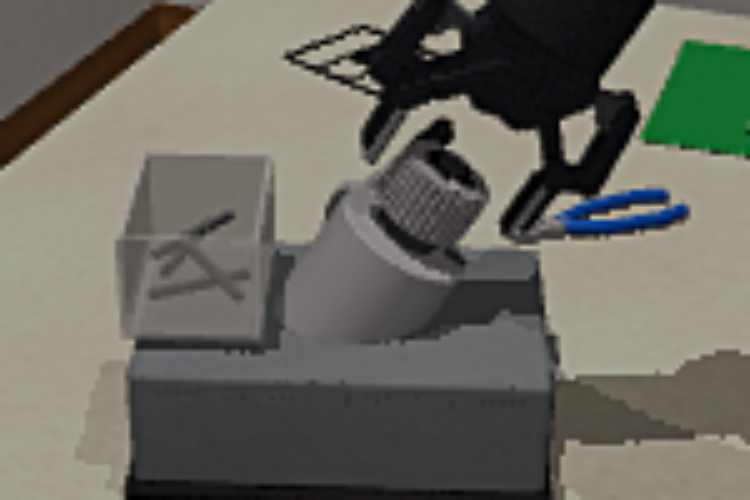

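Crop 3: both fingers straddle the ring ((375,130) and (520,205)). Closing.

Emit:
play_rows(
  plan=[
    [0,0,0,0,0,0,-0.34],
    [0,0,0,0,0,0,-0.34],
    [0,0,0,0,0,0,-0.34],
    [0,0,0,0,0,0,-0.34],
    [0,0,0,0,0,0,-0.34],
    [0,0,0,0,0,0,-0.34],
  ],
)

```text
clock: 6.52
eef_pos: [0.5727, -0.085, 0.1557]
tool_rot: [0.665, -0.239, -0.457, -0.54]
ft_force: [-1.0, 0.7, 0.4]
grip_width: 0.0572
```

```bash
cat >> h.py <<'E'
def st():
    o=get_obs(); M=R.from_quat(o["tool_rot"]).inv(); w=o["eef_pos"]
    print("clk",round(o["clock"],2),"Ftool",M.apply(o["ft_force"]).round(1),"Ttool",M.apply(o["ft_torque"]).round(2),"w",round(o["grip_width"],4),"j",o["joint_pos"].round(3),"phi",np.degrees((grasp(0).inv()*M.inv()).as_rotvec()).round(1), "off", (M.apply(w-G)*1000).round(1))
E
python3 -c "
from h import *
st()"
```

```text
clk 6.52 Ftool [-0.7  0.4  1. ] Ttool [ 0.02 -0.    0.52] w 0.0572 j [-0.311  0.17  -0.435  0.54   0.315 -2.17 ] phi [-90.  -0.  -0.] off [15.7 -1.2  0.3]
```

Emit:
play_rows(
  plan=[
    [0,0,0,0,0,0,1],
    [0,0,0,0,0,0,1],
    [0,0,0,0,0,0,1],
    [0,0,0,0,0,0,1],
    [0,0,0,0,0,0,1],
  ],
)

```text
clock: 6.93
eef_pos: [0.5733, -0.0849, 0.1567]
tool_rot: [0.666, -0.238, -0.456, -0.54]
ft_force: [-1.8, 1.0, 4.8]
grip_width: 0.0522
```

```bash
python3 -c "
from h import *
st()"
```

```text
clk 6.93 Ftool [-4.8 -1.2  1.6] Ttool [ 0.07 -0.24  0.47] w 0.0522 j [-0.311  0.17  -0.434  0.54   0.316 -2.17 ] phi [-90.   -0.1  -0.1] off [15.2 -2.2  0.2]
```

Emit:
play_rows(
  plan=[
    [0,0,0,0,0,0,1],
    [0,0,0,0,0,0,1],
    [0,0,0,0,0,0,1],
  ],
)

```text
clock: 7.18
eef_pos: [0.5733, -0.0849, 0.1567]
tool_rot: [0.666, -0.238, -0.456, -0.54]
ft_force: [-2.0, -0.1, 5.3]
grip_width: 0.0525
```

Run:
```python
from h import *
st()
p=camera("side");f=p["frame"][120:220,200:350]
q=camera("top");g=q["frame"][150:250,250:400]
cv2.imwrite("pics/s4.png",cv2.resize(np.hstack([f,g])[:,:,::-1],None,fx=2.66,fy=2.66,interpolation=cv2.INTER_CUBIC))
```

```text
clk 7.18 Ftool [-5.6 -1.   0.7] Ttool [-0.03 -0.26  0.5 ] w 0.0525 j [-0.311  0.17  -0.434  0.54   0.316 -2.17 ] phi [-90.   -0.1  -0.1] off [15.2 -2.1  0.2]
```

View pics/s4.png

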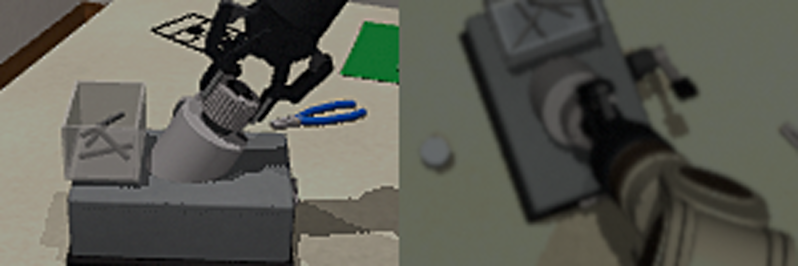

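Left half: the fingers close around the ring at (228,105). Turning a little as a test.

Emit:
play_rows(
  plan=[
    [0,0,0,0.05,0,0,1],
    [0,0,0,0.05,0,0,1],
    [0,0,0,0.05,0,0,1],
  ],
)

```text
clock: 7.53
eef_pos: [0.5731, -0.0849, 0.1566]
tool_rot: [0.623, -0.272, -0.437, -0.589]
ft_force: [-3.6, 0.3, 5.8]
grip_width: 0.0522
```

```bash
python3 -c "
from h import *
st()"
```

```text
clk 7.53 Ftool [-6.6  0.2  1.5] Ttool [-0.01 -0.18  0.61] w 0.0522 j [-0.311  0.17  -0.434  0.54   0.316 -2.018] phi [-81.3  -0.1  -0.1] off [15.2 -1.9  0.6]
```

Emit:
play_rows(
  plan=[
    [0,0,0,0.05,0,0,1],
    [0,0,0,0.05,0,0,1],
    [0,0,0,0.05,0,0,1],
    [0,0,0,0.05,0,0,1],
    [0,0,0,0.05,0,0,1],
  ],
)

```text
clock: 7.95
eef_pos: [0.5729, -0.0848, 0.1564]
tool_rot: [-0.544, 0.325, 0.4, 0.662]
ft_force: [-4.3, -0.5, 5.6]
grip_width: 0.0525
```

```bash
python3 -c "
from h import *
st()
for c in ('side','top'):
  p=camera(c)
  for n in('ring_grip','ring_rib'):
    print(n,c,[(q['centre'],q['confidence']) for q in pinpoint(n,p)[:1]])
"
```

```text
clk 7.95 Ftool [-7.   1.2  0.7] Ttool [-0.04 -0.05  0.68] w 0.0525 j [-0.311  0.17  -0.434  0.54   0.316 -1.768] phi [-66.9  -0.1  -0. ] off [15.2 -1.4  1. ]
ring_grip side [([0.563, -0.089, 0.1688], 0.67)]
ring_rib side []
ring_grip top [([0.5691, -0.0903, 0.1658], 0.59)]
ring_rib top [([0.5565, -0.0694, 0.1836], 0.51)]
```

Emit:
play_rows(
  plan=[
    [0,0,0,0.07,0,0,1],
    [0,0,0,0.07,0,0,1],
    [0,0,0,0.07,0,0,1],
  ],
)

```text
clock: 8.5
eef_pos: [0.5726, -0.0848, 0.1563]
tool_rot: [-0.471, 0.365, 0.363, 0.716]
ft_force: [-6.1, -0.1, 6.5]
grip_width: 0.0527
```

```bash
python3 -c "
from h import *
st()"
```

```text
clk 8.5 Ftool [-8.5  2.5  0.7] Ttool [-0.04  0.08  0.71] w 0.0527 j [-0.311  0.169 -0.434  0.541  0.316 -1.557] phi [-54.8  -0.1  -0. ] off [15.2 -0.9  1.2]
```

Emit:
play_rows(
  plan=[
    [0,0,0,0.07,0,0,1],
    [0,0,0,0.07,0,0,1],
    [0,0,0,0.07,0,0,1],
  ],
)

```text
clock: 8.75
eef_pos: [0.5724, -0.0847, 0.1562]
tool_rot: [-0.394, 0.401, 0.323, 0.761]
ft_force: [-5.6, 0.6, 6.7]
grip_width: 0.0526
```

```bash
python3 -c "
from h import *
st()"
```

```text
clk 8.75 Ftool [-8.3  2.6  1. ] Ttool [-0.    0.18  0.71] w 0.0526 j [-0.311  0.169 -0.435  0.541  0.316 -1.347] phi [-42.8  -0.1   0. ] off [15.2 -0.4  1.3]
```

Emit:
play_rows(
  plan=[
    [0,0,0,0.07,0,0,1],
    [0,0,0,0.07,0,0,1],
    [0,0,0,0.07,0,0,1],
  ],
)

```text
clock: 9.0
eef_pos: [0.5722, -0.0846, 0.1561]
tool_rot: [-0.312, 0.433, 0.279, 0.798]
ft_force: [-7.0, 0.8, 6.0]
grip_width: 0.0525
```

```bash
python3 -c "
from h import *
st()"
```

```text
clk 9.0 Ftool [-8.4  4.  -0.5] Ttool [0.03 0.37 0.76] w 0.0525 j [-0.311  0.169 -0.435  0.541  0.316 -1.137] phi [-30.8  -0.    0. ] off [15.2  0.1  1.3]
```

Emit:
play_rows(
  plan=[
    [0,0,0,0.07,0,0,1],
    [0,0,0,0.07,0,0,1],
    [0,0,0,0.07,0,0,1],
  ],
)

```text
clock: 9.25
eef_pos: [0.572, -0.0844, 0.156]
tool_rot: [-0.226, 0.46, 0.233, 0.826]
ft_force: [-8.2, 1.2, 7.3]
grip_width: 0.0525
```

```bash
python3 -c "
from h import *
st()"
```

```text
clk 9.25 Ftool [-9.9  4.6 -1.2] Ttool [-0.01  0.58  0.7 ] w 0.0525 j [-0.311  0.169 -0.435  0.542  0.316 -0.927] phi [-18.7  -0.    0.1] off [15.2  0.7  1.2]
```

Emit:
play_rows(
  plan=[
    [0,0,0,0.05,0,0,1],
    [0,0,0,0.05,0,0,1],
  ],
)

```text
clock: 9.42
eef_pos: [0.5719, -0.0843, 0.156]
tool_rot: [-0.185, 0.471, 0.21, 0.837]
ft_force: [-7.5, 2.0, 8.8]
grip_width: 0.0523
```

```bash
python3 -c "
from h import *
st()"
```

```text
clk 9.42 Ftool [-10.8   4.7  -0. ] Ttool [-0.06  0.58  0.71] w 0.0523 j [-0.311  0.169 -0.435  0.542  0.317 -0.828] phi [-13.1  -0.    0.1] off [15.2  0.9  1.1]
```

Emit:
play_rows(
  plan=[
    [0,0,0,0.05,0,0,1],
    [0,0,0,0.05,0,0,1],
  ],
)

```text
clock: 9.58
eef_pos: [0.5718, -0.0842, 0.156]
tool_rot: [-0.143, 0.481, 0.186, 0.845]
ft_force: [-7.2, 1.8, 7.5]
grip_width: 0.0525
```

```bash
python3 -c "
from h import *
st()"
```

```text
clk 9.58 Ftool [-9.5  4.4 -1. ] Ttool [-0.1   0.69  0.69] w 0.0525 j [-0.31   0.169 -0.435  0.542  0.317 -0.728] phi [-7.3 -0.   0.1] off [15.2  1.2  1. ]
```

Emit:
play_rows(
  plan=[
    [0,0,0,0.05,0,0,1],
    [0,0,0,0.05,0,0,1],
  ],
)

```text
clock: 9.75
eef_pos: [0.5716, -0.0841, 0.1558]
tool_rot: [-0.102, 0.49, 0.163, 0.851]
ft_force: [-13.8, 0.2, 5.4]
grip_width: 0.0524
```

```bash
python3 -c "
from h import *
st()"
```

```text
clk 9.75 Ftool [-11.1   5.3  -8.3] Ttool [-1.55  2.7   1.02] w 0.0524 j [-0.31   0.169 -0.436  0.542  0.316 -0.631] phi [-1.8  0.   0.1] off [15.3  1.5  0.7]
```

Emit:
play_rows(
  plan=[
    [0,0,0,0.05,0,0,1],
    [0,0,0,0.05,0,0,1],
  ],
)

```text
clock: 9.92
eef_pos: [0.5693, -0.0843, 0.1542]
tool_rot: [-0.059, 0.5, 0.138, 0.853]
ft_force: [-18.3, -2.6, 11.4]
grip_width: 0.0524
```

```bash
python3 -c "
from h import *
st()
for c in ('side','top'):
  p=camera(c)
  for n in('ring_grip','ring_rib'):
    print(n,c,[(q['centre'],q['confidence']) for q in pinpoint(n,p)[:1]])
"
```

```text
clk 9.92 Ftool [-18.8   3.3 -10.3] Ttool [-1.98  2.78  0.86] w 0.0524 j [-0.311  0.169 -0.438  0.545  0.314 -0.532] phi [4.  0.3 0.1] off [15.5  2.  -2.2]
ring_grip side [([0.5653, -0.091, 0.1673], 0.63)]
ring_rib side [([0.5764, -0.0826, 0.1934], 0.49)]
ring_grip top [([0.5714, -0.0906, 0.1661], 0.72)]
ring_rib top [([0.5745, -0.0764, 0.1904], 0.61)]
```

The torque rose to about −2 N m near 86–90° of turn, against ~0.1 before, so the burrs touch. I'm releasing so the ring settles at the touch, then measuring the rib before the back-off.

Emit:
play_rows(
  plan=[
    [0,0,0,-0.05,0,0,1],
    [0,0,0,-0.03,0,0,1],
    [0,0,0,0,0,0,1],
  ],
)

```text
clock: 10.47
eef_pos: [0.569, -0.0847, 0.154]
tool_rot: [-0.092, 0.494, 0.157, 0.85]
ft_force: [-15.4, -1.9, 8.9]
grip_width: 0.0526
```

```bash
python3 -c "
from h import *
st()"
```

```text
clk 10.47 Ftool [-15.2   3.7  -8.7] Ttool [-0.    2.2   0.85] w 0.0526 j [-0.312  0.169 -0.438  0.545  0.314 -0.611] phi [-0.5  0.3  0.1] off [15.5  1.8 -2.5]
```

Emit:
play_rows(
  plan=[
    [0,0,0,0,0,0,-1],
    [0,0,0,0,0,0,-1],
    [0,0,0,0,0,0,-1],
    [0,0,0,0,0,0,-1],
    [0,0,0,0,0,0,-1],
    [0,0,0,0,0,0,-1],
  ],
)

```text
clock: 10.97
eef_pos: [0.5729, -0.0849, 0.1553]
tool_rot: [-0.093, 0.491, 0.157, 0.852]
ft_force: [0.4, -0.1, -0.2]
grip_width: 0.085
```

```bash
cat >> h.py <<'E'
def ang(P,C): 
    q=np.array(P)-C; return round(np.degrees(np.arctan2(q@N,q@np.cross(N,A))),1), round(1000*np.hypot(q@N,q@np.cross(N,A)),1), round(1000*q@A,1)
def rib():
    out=[]
    for i in range(2):
        for c in ('side','top'):
            p=camera(c); r=pinpoint('ring_rib',p)[:1]
            if r: out.append((c,np.round(r[0]["centre"],4).tolist(),round(r[0]["confidence"],2),ang(r[0]["centre"],G)))
    for o in out: print(o)
E
python3 -c "
from h import *
st(); rib()
for P in ([.5495,-.072,.1825],[.5512,-.0736,.1823],[.5525,-.0693,.182]): print('start',ang(P,G))
for P in ([.5565,-.0694,.1836],): print('23deg',ang(P,G))
"
```

```text
clk 10.97 Ftool [ 0.3 -0.3  0.2] Ttool [ 0.08  0.48 -0.  ] w 0.085 j [-0.31   0.171 -0.434  0.54   0.315 -0.61 ] phi [-0.6 -0.   0. ] off [16.1  0.3  1.2]
('side', [0.5745, -0.0837, 0.1908], 0.7, (np.float64(2.4), np.float64(20.6), np.float64(13.6)))
('top', [0.5758, -0.0793, 0.1901], 0.78, (np.float64(11.3), np.float64(23.1), np.float64(11.6)))
('side', [0.5743, -0.0813, 0.1946], 0.54, (np.float64(7.9), np.float64(23.3), np.float64(16.6)))
('top', [0.5733, -0.0803, 0.1913], 0.74, (np.float64(12.1), np.float64(21.4), np.float64(14.0)))
start (np.float64(90.9), np.float64(20.6), np.float64(16.1))
start (np.float64(88.5), np.float64(18.5), np.float64(15.4))
start (np.float64(83.0), np.float64(22.2), np.float64(13.8))
23deg (np.float64(71.9), np.float64(21.6), np.float64(13.3))
```

Emit:
play_rows(
  plan=[
    [0,1.7,1,0.1,0,0,-1],
    [0,0,0,0.1,0,0,-1],
    [0,0,0,0.1,0,0,-1],
    [0,0,0,0.1,0,0,-1],
    [0,0,0,0.1,0,0,-1],
    [0,0,0,0.1,0,0,1],
    [0,0,0,0,0,0,1],
    [0,0,0,0,0,0,1],
    [0,0,0,0,0,0,1],
    [0,0,0,0,0,0,1],
    [0,0,0,0,0,0,1],
    [0,0,0,0,0,0,1],
    [0,0,0,0,0,0,1],
  ],
)

```text
clock: 12.45
eef_pos: [0.5728, -0.0832, 0.1562]
tool_rot: [0.162, 0.515, 0.005, 0.841]
ft_force: [-5.1, -0.4, 5.8]
grip_width: 0.0527
```

```bash
python3 -c "
from h import *
st()"
```

```text
clk 12.45 Ftool [-7.5  0.4 -1.9] Ttool [-0.02  0.8  -0.36] w 0.0527 j [-0.307  0.169 -0.435  0.54   0.314 -0.007] phi [33.7 -0.   0. ] off [15.6  2.8  0.6]
```

Emit:
play_rows(
  plan=[
    [0,0,0,0.05,0,0,1],
    [0,0,0,0,0,0,1],
  ],
)

```text
clock: 12.62
eef_pos: [0.5728, -0.0831, 0.1562]
tool_rot: [0.184, 0.515, -0.009, 0.837]
ft_force: [-4.9, -0.4, 5.2]
grip_width: 0.0529
```

```bash
python3 -c "
from h import *
st()"
```

```text
clk 12.62 Ftool [-6.9  0.2 -2. ] Ttool [ 0.03  0.84 -0.37] w 0.0529 j [-0.307  0.169 -0.435  0.54   0.314  0.045] phi [36.7 -0.   0. ] off [15.6  2.9  0.4]
```

Emit:
play_rows(
  plan=[
    [0,0,0,0.05,0,0,1],
    [0,0,0,0,0,0,1],
  ],
)

```text
clock: 12.78
eef_pos: [0.5734, -0.0834, 0.1565]
tool_rot: [0.203, 0.515, -0.021, 0.833]
ft_force: [-3.1, -1.1, 4.1]
grip_width: 0.0526
```

```bash
python3 -c "
from h import *
st();rib()"
```

```text
clk 12.78 Ftool [-5.2 -0.4 -0.7] Ttool [-0.73  0.42 -0.57] w 0.0526 j [-0.306  0.169 -0.435  0.539  0.313  0.092] phi [39.4 -0.1 -0. ] off [15.6  2.9  1. ]
('side', [0.5752, -0.0797, 0.1906], 0.65, (np.float64(11.1), np.float64(22.7), np.float64(12.4)))
('top', [0.5753, -0.0821, 0.1938], 0.53, (np.float64(5.1), np.float64(23.3), np.float64(15.5)))
('side', [0.5737, -0.0855, 0.1917], 0.46, (np.float64(-1.6), np.float64(19.8), np.float64(15.1)))
('top', [0.5731, -0.0808, 0.1923], 0.7, (np.float64(10.9), np.float64(21.5), np.float64(15.1)))
```

The stop showed again at the same rib angle with a different jaw angle, with torque steep at −0.73 and onset near phi 37.5°. Backing off to a tool angle of about −36° (72° plus ~1.5° slack).

Emit:
play_rows(
  plan=[
    [0,0,0,-0.094,0,0,1],
    [0,0,0,-0.094,0,0,1],
    [0,0,0,-0.094,0,0,1],
    [0,0,0,-0.094,0,0,1],
    [0,0,0,-0.094,0,0,1],
    [0,0,0,-0.094,0,0,1],
    [0,0,0,-0.094,0,0,1],
    [0,0,0,-0.094,0,0,1],
    [0,0,0,-0.094,0,0,1],
    [0,0,0,-0.094,0,0,1],
    [0,0,0,-0.094,0,0,1],
    [0,0,0,-0.094,0,0,1],
    [0,0,0,-0.094,0,0,1],
    [0,0,0,-0.094,0,0,1],
    [0,0,0,0,0,0,1],
    [0,0,0,0,0,0,1],
  ],
)

```text
clock: 14.52
eef_pos: [0.5732, -0.083, 0.1564]
tool_rot: [-0.347, 0.42, 0.298, 0.784]
ft_force: [-3.3, -0.7, 5.8]
grip_width: 0.0526
```

```bash
python3 -c "
from h import *
st();rib()"
```

```text
clk 14.52 Ftool [-6.7  0.4  0.3] Ttool [-0.01  0.43  0.37] w 0.0526 j [-0.307  0.169 -0.435  0.54   0.314 -1.222] phi [-35.9  -0.1  -0. ] off [15.7  0.1  3.2]
('side', [0.5532, -0.0742, 0.1833], 0.8, (np.float64(82.0), np.float64(17.4), np.float64(15.4)))
('top', [0.5571, -0.0699, 0.1835], 0.56, (np.float64(70.6), np.float64(21.1), np.float64(13.0)))
('side', [0.5546, -0.074, 0.1845], 0.81, (np.float64(76.0), np.float64(17.4), np.float64(15.8)))
('top', [0.5537, -0.0678, 0.1832], 0.62, (np.float64(78.4), np.float64(23.5), np.float64(14.0)))
```

Emit:
play_rows(
  plan=[
    [0,0,0,0,0,0,-1],
    [0,0,0,0,0,0,-1],
    [0,0,0,0,0,0,-1],
    [0,0,0,0,0,0,-1],
    [0,0,0,0,0,0,-1],
    [-20,0,0,0,0,0,-1],
    [-20,0,0,0,0,0,-1],
    [-20,0,0,0,0,0,-1],
    [-20,0,0,0,0,0,-1],
    [-20,0,0,0,0,0,-1],
    [-20,0,0,0,0,0,-1],
    [0,0,0,0,0,0,-1],
  ],
)

```text
clock: 15.92
eef_pos: [0.5176, -0.1052, 0.264]
tool_rot: [-0.349, 0.419, 0.296, 0.784]
ft_force: [1.0, -0.7, 0.8]
grip_width: 0.0854
```

Run:
```python
from h import *
st();rib()
for n in('clamp_tip','clamp_hinge'):
  for c in ('side','top'):
    print(n,c,[(q['centre'],q['confidence']) for q in pinpoint(n,camera(c))[:1]])
p=camera("side");f=p["frame"][130:190,250:340]
q=camera("top");g=q["frame"][160:220,290:380]
cv2.imwrite("pics/s5.png",cv2.resize(np.hstack([f,g])[:,:,::-1],None,fx=4.4,fy=4.4,interpolation=cv2.INTER_CUBIC))
```

```text
clk 15.92 Ftool [-0.4 -1.4  0.2] Ttool [-0.    0.38  0.22] w 0.0854 j [-0.399 -0.017 -0.335  0.849  0.351 -1.311] phi [-36.   -0.2  -0.3] off [-107.4   -2.8    4.3]
('side', [0.5543, -0.0724, 0.1838], 0.56, (np.float64(77.5), np.float64(19.0), np.float64(15.0)))
('top', [0.554, -0.0692, 0.1839], 0.94, (np.float64(77.3), np.float64(22.2), np.float64(14.7)))
('side', [0.5542, -0.0742, 0.1856], 0.55, (np.float64(75.4), np.float64(17.4), np.float64(16.9)))
('top', [0.5569, -0.0675, 0.1801], 0.79, (np.float64(75.2), np.float64(23.0), np.float64(9.7)))
clamp_tip side [([0.5922, -0.1993, 0.1559], 0.45)]
clamp_tip top [([0.5918, -0.1936, 0.1559], 0.52)]
clamp_hinge side [([0.6537, -0.1762, 0.1002], 0.67)]
clamp_hinge top [([0.6518, -0.176, 0.1045], 0.97)]
```

View pics/s5.png

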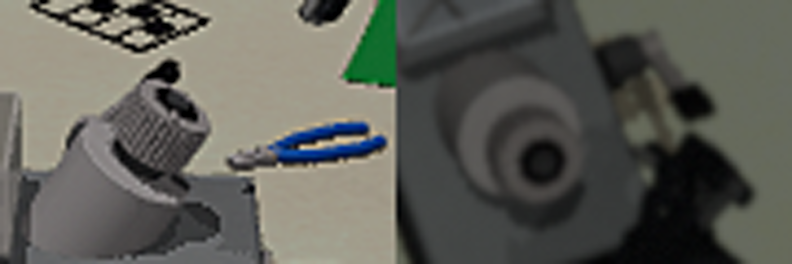

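Both halves show the ring free and the lever still up at crop (655,80); the rib at ~76° against ~8° at the touch comes to three clicks. Now the lever.

```bash
cat >> h.py <<'E'
H=np.array([.652,-.1755,.101])
def down(psi): # y at E rotated psi
    x=np.array([0,0,-1.]); y=R.from_rotvec([0,0,psi]).apply(E); return R.from_matrix(np.stack([x,y,np.cross(x,y)],1))
E
python3 -c "
from h import *
T=H-.045*E; T[2]=.25
for a in (0,90,180,270): delta(T,down(np.radians(a)))
print((G-.45*0)*0+T)"
```

```text
shift mm [  36.9 -118.5  -31.2] rotvec [ 2.1372  0.5729 -0.2928]
shift mm [  36.9 -118.5  -31.2] rotvec [0.6119 0.5065 0.1638]
shift mm [  36.9 -118.5  -31.2] rotvec [-0.9219  0.2474  0.4839]
shift mm [  36.9 -118.5  -31.2] rotvec [-2.442  -0.2118  0.6548]
[ 0.60984975 -0.19125933  0.25      ]
```

Emit:
play_rows(
  plan=[
    [0,0,0,0.0765,0.0633,0.0205,-1],
    [0,0,0,0.0765,0.0633,0.0205,1],
    [0,0,0,0.0765,0.0633,0.0205,1],
    [0,0,0,0.0765,0.0633,0.0205,1],
    [0,0,0,0.0765,0.0633,0.0205,1],
    [0,0,0,0.0765,0.0633,0.0205,1],
    [0,0,0,0.0765,0.0633,0.0205,1],
    [0,0,0,0.0765,0.0633,0.0205,1],
    [2,-19,9,0,0,0,1],
    [2,-19,9,0,0,0,1],
    [2,-19,9,0,0,0,1],
    [2,-19,9,0,0,0,1],
    [2,-19,9,0,0,0,1],
    [2,-19,10,0,0,0,1],
    [0,0,0,0,0,0,1],
    [0,0,0,0,0,0,1],
  ],
)

```text
clock: 18.15
eef_pos: [0.6083, -0.1922, 0.2463]
tool_rot: [-0.125, 0.696, 0.126, 0.695]
ft_force: [-1.3, 0.3, 0.1]
grip_width: -0.0002
```

Run:
```python
from h import *
st()
T=H-.045*E; T[2]=.175; delta(T,down(np.pi/2))
q=camera("top");g=q["frame"][140:240,280:410]
p=camera("side");f=p["frame"][110:210,220:350]
cv2.imwrite("pics/s6.png",cv2.resize(np.hstack([f,g])[:,:,::-1],None,fx=3,fy=3,interpolation=cv2.INTER_CUBIC))
```

```text
clk 18.15 Ftool [-0.1  0.7 -1.1] Ttool [-0.07  0.02  0.03] w -0.0002 j [-0.306  0.526  0.464  1.511  0.    -0.663] phi [ 0.1 30.1  0.1] off [ -77.8 -112.5    4.7]
shift mm [71.3  0.2  1.8] rotvec [-0.0011 -0.0013 -0.0016]
```

View pics/s6.png

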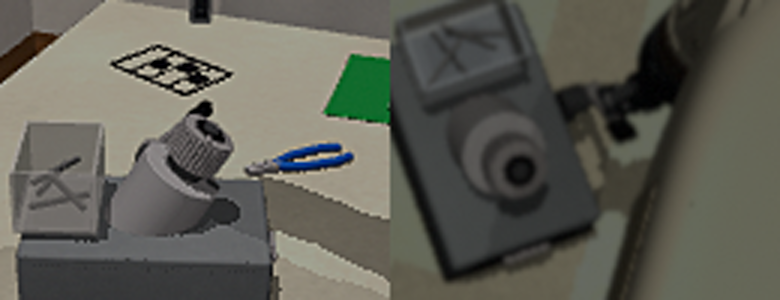

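The shut fingers stand above the lever paddle (right half, about (625,105)). Going down and following the lever.

Emit:
play_rows(
  plan=[
    [20,0,1.8,0,0,0,1],
    [20,0,0,0,0,0,1],
    [20,0,0,0,0,0,1],
    [11,0,0,0,0,0,1],
    [6,0,0,0,0,0,1],
    [6,0,0,0,0,0,1],
    [6,0,-1,0,0,0,1],
    [6,0,-2,0,0,0,1],
    [6,0,-2,0,0,0,1],
    [6,0,-3,0,0,0,1],
  ],
)

```text
clock: 19.08
eef_pos: [0.6031, -0.194, 0.1421]
tool_rot: [-0.126, 0.695, 0.125, 0.697]
ft_force: [-0.4, 0.2, 5.1]
grip_width: 0.0003
```

```bash
python3 -c "
from h import *
st(); print(get_obs()['eef_pos']-H,pinpoint('clamp_tip',camera('side'))[:1])"
```

```text
clk 19.08 Ftool [-5.1  0.3 -0.3] Ttool [0.01 0.17 0.12] w 0.0003 j [-0.311  0.55   0.233  1.251  0.    -0.669] phi [-0.  29.9 -0.1] off [  26.9 -112.5   -0.9]
[-0.04889569 -0.01854011  0.04105943] []
```

Emit:
play_rows(
  plan=[
    [6,0,-3,0,0,0,1],
    [6,0,-2,0,0,0,1],
    [6,0,-2,0,0,0,1],
    [6,0,-1,0,0,0,1],
    [4,0,0,0,0,0,1],
    [0,0,0,0,0,0,1],
  ],
)

```text
clock: 19.68
eef_pos: [0.5941, -0.1966, 0.1115]
tool_rot: [-0.125, 0.696, 0.126, 0.695]
ft_force: [-0.4, -0.5, -0.9]
grip_width: -0.0003
```

```bash
python3 -c "
from h import *
st(); print(get_obs()['eef_pos']-H,pinpoint('clamp_tip',camera('side'))[:1])"
```

```text
clk 19.68 Ftool [ 0.9 -0.3 -0.5] Ttool [ 0.01 -0.01 -0.  ] w -0.0003 j [-0.32   0.56   0.167  1.18  -0.    -0.677] phi [ 0.  30.1  0.1] off [  57.1 -111.8  -10.1]
[-0.05794301 -0.02112821  0.01049097] []
```

Emit:
play_rows(
  plan=[
    [2,0,0,0,0,0,1],
    [2,0,0,0,0,0,1],
    [0,0,0,0,0,0,1],
  ],
)

```text
clock: 20.03
eef_pos: [0.5948, -0.1963, 0.1085]
tool_rot: [-0.126, 0.696, 0.126, 0.696]
ft_force: [-0.4, 0.5, 1.9]
grip_width: -0.0
```

```bash
python3 -c "
from h import *
st(); print(get_obs()['eef_pos']-H)"
```

```text
clk 20.03 Ftool [-1.9  0.6 -0.2] Ttool [-0.03  0.17  0.02] w -0.0 j [-0.319  0.562  0.163  1.172  0.    -0.677] phi [-0. 30.  0.] off [  60.2 -111.7   -9.4]
[-0.0571644  -0.02077641  0.00746071]
```

Emit:
play_rows(
  plan=[
    [1.5,0,0,0,0,0,1],
    [0,0,0,0,0,0,1],
  ],
)

```text
clock: 20.2
eef_pos: [0.5947, -0.1964, 0.1071]
tool_rot: [-0.126, 0.696, 0.126, 0.696]
ft_force: [-1.1, -0.2, 2.0]
grip_width: -0.0001
```

```bash
python3 -c "
from h import *
st(); print(get_obs()['eef_pos']-H)"
```

```text
clk 20.2 Ftool [-2.   0.2 -1.1] Ttool [-0.01  0.22  0.1 ] w -0.0001 j [-0.319  0.563  0.161  1.169  0.    -0.677] phi [ 0. 30.  0.] off [  61.6 -111.8   -9.5]
[-0.05725775 -0.0208587   0.00607444]
```

Still only lever drag; I press on to the stop.

Emit:
play_rows(
  plan=[
    [1.5,0,0,0,0,0,1],
    [0,0,0,0,0,0,1],
  ],
)

```text
clock: 20.37
eef_pos: [0.5948, -0.1964, 0.1061]
tool_rot: [-0.126, 0.696, 0.126, 0.696]
ft_force: [-2.7, 0.8, 3.9]
grip_width: -0.0003
```

```bash
python3 -c "
from h import *
st(); print(get_obs()['eef_pos']-H)"
```

```text
clk 20.37 Ftool [-3.9  1.7 -2.2] Ttool [0.03 0.37 0.23] w -0.0003 j [-0.319  0.563  0.159  1.166  0.    -0.677] phi [ 0. 30.  0.] off [  62.6 -111.9   -9.5]
[-0.05721318 -0.02094298  0.00508277]
```

Emit:
play_rows(
  plan=[
    [1,0,0,0,0,0,1],
    [0,0,0,0,0,0,1],
  ],
)

```text
clock: 20.53
eef_pos: [0.5948, -0.1965, 0.106]
tool_rot: [-0.126, 0.696, 0.126, 0.696]
ft_force: [-3.5, 0.5, 7.9]
grip_width: -0.0001
```

```bash
python3 -c "
from h import *
st(); print(get_obs()['eef_pos']-H)"
```

```text
clk 20.53 Ftool [-7.9  1.7 -3.1] Ttool [0.02 0.72 0.51] w -0.0001 j [-0.319  0.563  0.158  1.165  0.    -0.677] phi [-0. 30. -0.] off [  62.8 -111.8   -9.5]
[-0.05723704 -0.02095692  0.0049761 ]
```

Emit:
play_rows(
  plan=[
    [1,0,0,0,0,0,1],
    [0,0,0,0,0,0,1],
  ],
)

```text
clock: 20.7
eef_pos: [0.5948, -0.1965, 0.1059]
tool_rot: [-0.126, 0.695, 0.126, 0.696]
ft_force: [-5.8, 1.0, 12.1]
grip_width: -0.0
```

```bash
python3 -c "
from h import *
st(); print(get_obs()['eef_pos']-H)"
```

```text
clk 20.7 Ftool [-12.1   2.9  -5.1] Ttool [-0.03  0.97  0.69] w -0.0 j [-0.319  0.563  0.157  1.164  0.    -0.677] phi [-0.  29.9 -0. ] off [  62.8 -111.9   -9.5]
[-0.05717496 -0.02102371  0.00493602]
```

At the stop: z = 0.106 (100 + 6 mm) with force climbing and no motion. One more press, then retreat up.

Emit:
play_rows(
  plan=[
    [1.5,0,0,0,0,0,1],
    [0,0,0,0,0,0,1],
    [-3,0,0,0,0,0,1],
    [-10,0,0,0,0,0,1],
    [-20,0,0,0,0,0,1],
    [-25,0,0,0,0,0,1],
    [-25,0,0,0,0,0,1],
    [-25,0,0,0,0,0,1],
    [-25,-25,-20,0,0,0,1],
    [0,-30,-20,0,0,0,1],
    [0,-30,-20,0,0,0,1],
    [0,-30,-20,0,0,0,1],
    [0,-30,-20,0,0,0,1],
    [0,0,0,0,0,0,1],
    [0,0,0,0,0,0,1],
  ],
)

```text
clock: 21.95
eef_pos: [0.5511, -0.3696, 0.2343]
tool_rot: [-0.124, 0.696, 0.125, 0.696]
ft_force: [0.6, 0.3, 0.1]
grip_width: -0.0002
```

Run:
```python
from h import *
st(); rib()
for c in ('side','top'):
  p=camera(c)
  for n in('clamp_tip','clamp_hinge','paint_jar','model_car','side_cutters'):
    print(n,c,[(np.round(q['centre'],3).tolist(),round(q['confidence'],2)) for q in pinpoint(n,p)[:1]])
g=p["frame"][110:250,270:430]
p=camera("side");f=p["frame"][110:250,210:370]
cv2.imwrite("pics/s7.png",cv2.resize(np.hstack([f,g])[:,:,::-1],None,fx=2.5,fy=2.5,interpolation=cv2.INTER_CUBIC))
```

```text
clk 21.95 Ftool [-0.1  0.1  0.7] Ttool [ 0.02 -0.    0.01] w -0.0002 j [-0.591  0.586  0.533  1.519  0.    -0.945] phi [ 0.2 30.   0. ] off [ -65.8 -259.1 -110. ]
('side', [0.5534, -0.0722, 0.1855], 0.72, (np.float64(77.3), np.float64(19.5), np.float64(16.9)))
('top', [0.5526, -0.0705, 0.1841], 0.92, (np.float64(80.6), np.float64(21.2), np.float64(15.7)))
('side', [0.5541, -0.0708, 0.1839], 0.71, (np.float64(77.4), np.float64(20.6), np.float64(14.9)))
('top', [0.5518, -0.0678, 0.1837], 0.68, (np.float64(81.8), np.float64(24.0), np.float64(15.3)))
clamp_tip side []
clamp_hinge side [([0.652, -0.177, 0.101], 0.9)]
paint_jar side [([0.554, 0.08, 0.002], 0.53)]
model_car side [([0.426, 0.196, 0.004], 0.92)]
side_cutters side [([0.563, -0.368, -0.005], 0.64)]
clamp_tip top [([0.571, -0.202, 0.098], 0.55)]
clamp_hinge top [([0.651, -0.175, 0.1], 0.66)]
paint_jar top [([0.555, 0.077, 0.006], 0.48)]
model_car top [([0.42, 0.194, 0.0], 0.73)]
side_cutters top [([0.566, -0.365, -0.002], 0.88)]
```

View pics/s7.png

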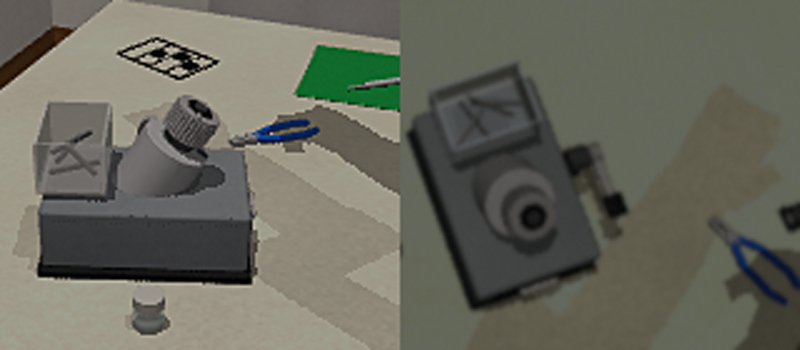

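The lever lies level (right half, (605,185)), tip z 0.098. The bystanders haven't moved, and the rib is unchanged at ~78°.

```bash
python3 -c "
from workcell import *
print(job_done())"
```

```text
the job is handed in; nothing more can be done
None
```

The mill is set as asked, and I handed the job in at about 22 s on the robot's clock. No verdict was reported.

- **Touch:** I turned the ring clockwise about 85–88° until the torque jumped from about 0.1 to about 2 N m. I let go, gripped again at another jaw angle, and found the stop again at about the same rib angle, this time pressing only to 0.73 N m.
- **Back-off:** I turned it back about 73° by the gripper's angle from where the stop took hold. After letting go, the rib had moved about 70° from its angle at the touch. That is three clicks (72°).
- **Clamp:** Only after letting go of the ring did I press the lever down. It stopped with its top at z = 0.106 m, where the force rose with no further movement. The lever tip then read 0.098 m high, so it is level.
- **Last checks:** The gripper is clear and touching nothing. The rib stayed at about 77–80° after clamping. The paint jar, model car and side cutters read where they started.

**Checks that disagreed:**
- The start-to-touch turn was not a whole number of clicks, and the rib readings put it at about 80° rather than 85–88°.
- The second grip had about 4° of free play before the stop. Both are well inside half a click (12°).
- The gripper read about 52.5 mm on the 54–57 mm ring.
- The side camera could not find the lever tip at the end, so its height comes from the top camera and the force reading.

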